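# Fit a fresh lint cartridge and lock the filter box

### The arm

A 6-joint arm with a two-finger parallel gripper is mounted at the origin on the work surface. World frame = base frame: x ahead of the robot, y to its left, z up, the work surface at z = 0. Lengths are in m, angles in degrees, forces in N, time in s.
With the tool pointing down it reaches from about 0.3 to 1 m from the base axis. Payload 5.1 kg.
Tool frame: the origin (TCP) lies midway between the tips of the shut fingers; the grasp point (between the pads) lies 19 mm behind it (r.tcp_to_grasp is the distance from the TCP to the grasp point, in m); z points along the fingers, y is the line along which they close (so a half turn about z gives the same grasp; the last joint's range is limited). The gripper opens to 95 mm and grips with 3 to 60 N. Pads are 20 mm wide; open, the fingers measure 119 mm over their backs; the gripper's body (75 mm by 180 mm) begins 59 mm behind the grasp point.
Start: joints at [61.444, 7.093, 94.555, -0, 78.352, -4.733], TCP at [0.263, 0.595, 0.215] pointing down, gripper open.
Joint ranges: [-149.61, 149.61], [-58.7, 133.49], [1.44, 155.28], [-77.14, 257.14], [18.33, 153.61], [-166.67, 166.67]. Speed limits (degrees/s): [147.25, 147.25, 180, 180, 180, 180].

### API

Orientations are given as a 3x3 rotation matrix whose columns are the frame's x, y, z axes.
In Python, from bench import status, vision, r gives the robot as it stands.
- The arm moves only by the shell command python3 -m pendant 'ROWS' [OPENING] [FORCE]. ROWS is a JSON list of rows, 1 to 12 of them, each of 6 numbers: dx, dy, dz in m, then a rotation vector rx, ry, rz in degrees; each row shifts and turns the commanded pose from where the row before left it, along the tool's axes as they then stand; what a row does not reach is not made up. A row lasts 1/12 s, in which the tool goes at most 0.0417 m and 7.16 degrees, less where a joint would pass 70% of its speed; a pose out of reach is approached as far as the arm can. OPENING is the finger opening in m, set as the command begins (- or left out keeps the last). The fingers move at their own pace and stop on an object; FORCE is the grip in N (left out, the last holds). Time passes only in rows, so rows that do not move let the fingers close. It prints the time, the measured TCP pose, the force, the opening and the grip force at its end. Input that does not fit is refused with a message, and nothing moves.
- status.observe(): the state, without advancing time (a new reading comes with each control period).
- vision.capture(name): name is "side" or "top"; returns a dict with "pixels" (400x640x3 uint8, blue, green, red), "z_map" (400x640 float32, m along the optical axis (not along the pixel's ray), 0 where there is no reading), "fx", "fy", "cx", "cy" (pixels), "R" (3x3) and "t" (3): a world point X has camera coordinates R X + t. Camera axes: x right, y down, z forward; pixel columns grow to the right and rows downward; lengths in m; the calibration is good to about 2 mm. A picture is of the moment at which its call begins.
- r.hand_in(): hands the job in; it is judged then, once.
The state is a dict: "time": time; "joint_pos": joint angles; "qvel": joint speeds; "joint_efforts": joint torques, N m; "tool_pos": TCP position; "orientation": TCP orientation; "ft_force": force on the tool from outside, world axes, zero at the start; "wrist_torque": the same for the moment, N m; "opening": finger opening in m; "grip_force": force on a finger pad.
Only numpy, scipy, OpenCV 4.12 (cv2) and the standard library are available. Lean on these libraries where they do the work, as an engineer would, in place of code of your own. Each camera call takes 0.05 s, during which the arm holds its last target. There are 200 camera calls.

### The job

Put the blue lint cartridge into the slot of the grey filter box and press it down until its flange sits flush on the box. Then swing the red lock handle round over it, letting it rise freely as it climbs the orange ramp until it drops into the low notch behind it; stop there, do not force it against the end stop, and do not press hard on the cartridge either. Leave everything else on the counter where it is, and let go.

Things in the scene. Friction and masses are not known exactly. Their poses are not given: they have to be found in the camera images.
- filter_box: Grey filter box fixed on the counter, 200 x 200 x 85 mm high, origin at the centre of its underside, z up. In its own frame the slot is centred at x 0, y -4 mm and the handle's vertical pivot axis stands at x 0, y +40 mm. Between cartridge and box, or handle and box (its track and stop included), more than 40 N is too much.
- slot (a point): Centre of the slot's mouth in the box top, 85 mm above the counter. Slot 86 mm (box x) by 38 mm (box y). In it lies a seal pad that stops the cartridge 4 to 8 mm short of home; it yields to about 8 N and stays where it is pushed.
- new_cartridge: Fresh lint cartridge, blue, loose, 0.15 to 0.31 kg, upright. Origin at the centre of its foot, z up. Body 80 mm (x) by 32 mm (y), the lowest 8 mm 6 mm narrower; flange 92 x 42 mm from z 58 to 64 mm; on it a grip rib 16 mm thick (x), 34 mm long (y), z 64 to 90 mm. Fits either way round. Home when the flange lies on the box top: origin 27 mm above the counter.
- new_cartridge_rib (a point): Centre of the top of the blue cartridge's grip rib.
- lock_base: Steel pivot post of the lock handle, 26 mm diameter, 30 mm high; origin on the pivot axis at the box top, axes parallel to the box's.
- track (a point): Point on the pivot axis at the box top, centre of the curved steel track the handle's pin rides on: radius 90 mm, 15 mm wide, 6 mm high, then an orange ramp (32 mm long, 10 mm high), a 6 mm crest, the notch (20 mm long, floor 6 mm below the track) and an orange end stop. It is screwed on in slots: the notch's middle lies anywhere from 1.38 to 1.76 rad of handle turn; only sight or feel tells.
- lock_turn (a joint): Turn of the lock handle (rad) about its pivot, counter-clockwise from above. At 0 it points along the box's -x, at pi/2 along the box's -y, over the slot. Starts at -0.25 to 0.05 and must turn the positive way. Under its bar, at 90 mm radius, a steel pin (12 mm diameter, round end) rides on the track.
- lock_lift (a joint): Height of the lock handle (m) against its spring, which with its weight pushes down with 11 N on the track, 13 N on the crest: about -0.002 on the flat track, +0.008 on the crest, -0.0075 in the notch, nowhere else so low. Up the ramp takes 5 to 8 N sideways at the knob, more (it may jam) if fingers hold it down by friction: rise with it.
- handle: Red lock handle: bar 16 mm wide, 12 mm thick, its underside 44 mm over the box top when on the track, with an upright knob at its end. Origin on the pivot axis, 2 mm under the box top when on the track; the bar runs along its own -x.
- knob (a point): Centre of the top of the handle's upright round knob: 22 mm diameter, 45 mm high above the bar, 118 mm from the pivot axis, top 186 mm above the counter when on the track. It rises and drops with the handle.
- old_cartridge: Clogged cartridge, grey, the same shape and size as the blue one; stays on the counter. Origin at the centre of its foot.
- detergent: White detergent bottle, 72 mm diameter, 210 mm high, loose; origin under its centre. Leave alone.
- mug: White mug, 76 mm diameter, 90 mm high, loose; origin under its centre. Leave alone.
- stain_jar: Amber jar with black lid, 60 mm diameter, 90 mm high, loose; origin under its centre. Leave alone.
- vase: Small black vase with flowers, 72 mm diameter, 165 mm high with the flowers, loose; origin under its centre. Leave alone.
- remote: Black remote control, 45 x 150 x 16 mm, loose; origin under its centre. Leave alone.
Things that resemble listed ones, but are neither listed nor needed, are in the scene too. There is more than one size of the new_cartridge; the one meant has the size given above.

How it is judged (in metres and radians):
On the way, in this order (a step that is already met when the one before it is completed fails the run):
1. the blue cartridge is pressed home in the slot, flange flush on the box (within 2.5 mm), before the handle is turned over it (z of new_cartridge in the frame of filter_box below 0.0295 m and x of new_cartridge in the frame of filter_box between -0.006 and 0.006 m and y of new_cartridge in the frame of filter_box between -0.01 and 0.002 m and angle between new_cartridge's own z axis and vertical below 0.06 rad and value of joint lock_turn below 0.6 rad), for 0.2 s.
2. the handle has climbed the ramp (lifted 6 mm above the track) (value of joint lock_lift above 0.004 m), for 0.02 s.
3. the handle has dropped into the notch (3.5 mm below its height on the track) (value of joint lock_lift below -0.0055 m), for 0.2 s.
At the end, for the whole second after the job is handed in: The blue cartridge sits in the slot at rest, flange flush on the box top (within 2.5 mm) and upright (within 0.06 rad); the handle lies across it, down in the notch (over 3.5 mm below its height on the track, turn over 1.2 rad); everything is let go (z of new_cartridge in the frame of filter_box below 0.0295 m and x of new_cartridge in the frame of filter_box between -0.006 and 0.006 m and y of new_cartridge in the frame of filter_box between -0.01 and 0.002 m and angle between new_cartridge's own z axis and vertical below 0.06 rad and value of joint lock_lift below -0.0055 m and value of joint lock_turn above 1.2 rad and linear speed of new_cartridge below 0.02 m/s); the robot touches nothing.
It fails at once if the handle's pin is forced against the track or end stop with more than 40 N (contact force between handle and filter_box above 40 N).
It fails at once if the cartridge is pressed on the box with more than 40 N (contact force between new_cartridge and filter_box above 40 N).
It fails at once if the grey cartridge is pushed more than 25 mm or tipped over (distance of old_cartridge from where it was at the start of the episode above 0.025 m or angle between old_cartridge's own z axis and vertical above 0.4 rad).
It fails at once if the bottle, mug, jar or vase is pushed more than 25 mm or tipped over (distance of any of detergent, mug, stain_jar, vase from where it was at the start of the episode above 0.025 m or angle between any of detergent, mug, stain_jar, vase's own z axis and vertical above 0.4 rad).
It fails at once if the remote control is pushed more than 25 mm (distance of remote from where it was at the start of the episode above 0.025 m).
It also fails if it takes over 72 s, if anything falls off the work surface, if the arm or the gripper's body presses on something with over 40 N, if the wrist force passes 120 N, or if a joint passes its speed limit or range.

## Working session

There is one attempt and no reset: what is moved stays moved. The work goes in short steps, Python scripts to look and compute and a shell command to move; the robot and the scene stay as the last step left them, time stands still between calls to the robot, and variables do not carry over. Pictures are saved under pics/ and viewed, at most 10 in all, crops included, and the job is handed in when it is done.

```bash
ls; mkdir -p pics
python3 - <<'E'
from bench import status, vision, r
import cv2, numpy as np
s=status.observe(); print(s)
for n in("top","side"):
    c=vision.capture(n); np.savez(f"{n}0.npz",**c); cv2.imwrite(f"pics/{n}0.png",c["pixels"])
    print(n,c["fx"],c["fy"],c["cx"],c["cy"],c["R"],c["t"])
E
```

```text
pics
{'time': 0.0, 'joint_pos': array([ 6.14425371e+01,  7.13338287e+00,  9.46307850e+01,  1.68092411e-03,
        7.83513903e+01, -4.73185807e+00]), 'qvel': array([ 0.02219315,  0.05649666,  0.10410267, -0.02681747,  0.010291  ,
        0.09064559]), 'joint_efforts': array([-5.01764189e-04, -4.17601776e+01, -3.59930778e+01,  7.74050667e-02,
        4.90914378e-02, -1.75326741e-04]), 'tool_pos': array([0.26228526, 0.59405824, 0.21342233]), 'orientation': array([[-9.14776735e-01,  4.03958594e-01, -9.89381796e-04],
       [ 4.03959758e-01,  9.14775067e-01, -1.75775770e-03],
       [ 1.95000471e-04, -2.00762628e-03, -9.99997966e-01]]), 'ft_force': array([-0.38493558, -0.08677512,  0.42345095]), 'wrist_torque': array([-0.01696134, -0.03598248,  0.01167684]), 'grip_force': 0.0, 'opening': 0.09522678223660706}
top 441.3124133018254 441.3124133018254 318.6140296857439 202.40712958673066 [[ 0.01015736 -0.9999351   0.00515965]
 [-0.99804671 -0.01045598 -0.06159085]
 [ 0.0616408  -0.00452397 -0.99808815]] [-0.04248282  0.58139624  1.39230817]
side 504.59895217881734 504.59895217881734 318.64265408156706 195.94525466431105 [[ 0.66256683 -0.74889899 -0.01246996]
 [-0.45335442 -0.38772846 -0.80258109]
 [ 0.59621721  0.53741692 -0.59641268]] [-0.40726999  0.36145509  1.13027074]
```

View pics/top0.png

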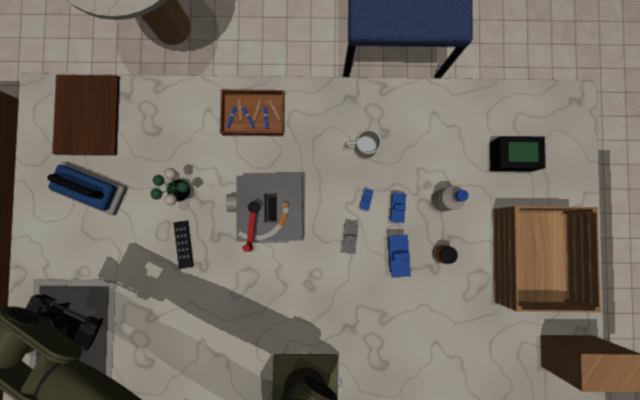

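View pics/side0.png

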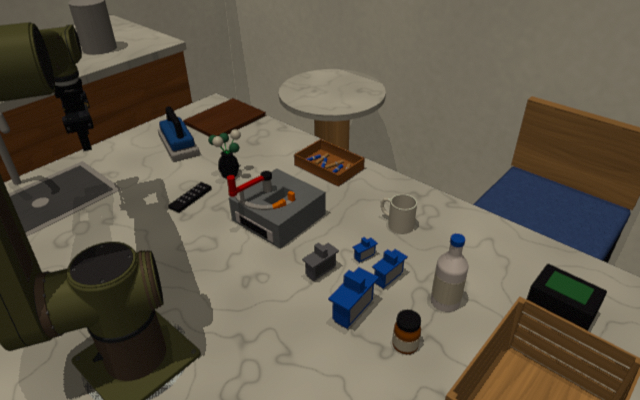

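Top view: box at about (270,207), knob at (248,247), pivot at (254,206), slot at (270,207), orange ramp at about (286,212). Blue candidates: small (366,198), middle (398,207) and large (399,254). The blue tub at (85,188) and the pens at (250,115) don't match. The grey old cartridge is at (349,236). Next I measure the sizes.

```bash
cat > h.py <<'E'
import numpy as np, cv2
def load(n): return dict(np.load(n))
def cloud(c):
    v,u=np.mgrid[:400,:640]; z=c["z_map"]
    P=np.stack([(u-c["cx"])/c["fx"]*z,(v-c["cy"])/c["fy"]*z,z],-1)
    W=(P-c["t"])@c["R"]; W[z<=0]=np.nan; return W
def ray(c,uv,h):
    uv=np.atleast_2d(uv).astype(float)
    d=np.c_[(uv[:,0]-c["cx"])/c["fx"],(uv[:,1]-c["cy"])/c["fy"],np.ones(len(uv))]@c["R"]
    o=-c["R"].T@c["t"]; return o+d*((h-o[2])/d[:,2])[:,None]
def proj(c,X):
    p=np.atleast_2d(X)@c["R"].T+c["t"]; return np.c_[p[:,0]/p[:,2]*c["fx"]+c["cx"],p[:,1]/p[:,2]*c["fy"]+c["cy"]]
def rect(c,mask,h):
    n=np.argwhere(mask)[:,::-1]; ct,_=cv2.findContours(mask.astype(np.uint8),cv2.RETR_EXTERNAL,cv2.CHAIN_APPROX_NONE)
    k=max(ct,key=cv2.contourArea)[:,0]
    return cv2.minAreaRect((ray(c,k,h)[:,:2]*1000).astype(np.float32))
E
python3 - <<'E'
from h import *
c=load("top0.npz");W=cloud(c);im=c["pixels"];hsv=cv2.cvtColor(im,cv2.COLOR_BGR2HSV)
blue=(hsv[...,0]>100)&(hsv[...,0]<125)&(hsv[...,1]>130)
n,l,st,ce=cv2.connectedComponentsWithStats(blue.astype(np.uint8))
for i in range(1,n):
    if st[i,4]<60: continue
    m=l==i; z=W[...,2][m]; print(ce[i].round(),st[i,4],"z pct",np.nanpercentile(z,[5,50,90,99]).round(3))
    if 340<ce[i][0]<420:
        h=np.nanmedian(z); mm=m&(abs(W[...,2]-h)<.008); print("  flange",h.round(4),rect(c,mm,h)); 
        rb=m&(W[...,2]>h+.012)
        print("  rib",rb.sum(),rect(c,rb,np.nanmedian(W[...,2][rb])))
# box
z=W[...,2]; v,u=np.mgrid[:400,:640]; roi=(u>225)&(u<310)&(v>165)&(v<250)
b=roi&(abs(z-.085)<.006); print("box z",np.nanmedian(z[b]),rect(c,b,.085))
red=roi&((hsv[...,0]<6)|(hsv[...,0]>174))&(hsv[...,1]>150); 
k=red&(z>.165); print("red",red.sum(),"knob",k.sum(),np.nanmedian(W[k],0),np.nanpercentile(z[red],[10,50,90,99]))
og=roi&(hsv[...,0]>6)&(hsv[...,0]<22)&(hsv[...,1]>150); print("orange",og.sum())
n,l,st,ce=cv2.connectedComponentsWithStats(og.astype(np.uint8)); print([(ce[i].round(1),st[i]) for i in range(1,n)])
sl=roi&(z<.075); print("low in slot", np.nanmedian(W[sl&(abs(u-270)<10)&(abs(v-208)<20)],0))
crop=lambda a,x,y,w,h,s:cv2.resize(a[y:y+h,x:x+w],None,fx=s,fy=s,interpolation=cv2.INTER_CUBIC)
A=crop(im,225,165,90,90,6);B=crop(im,335,175,90,110,5)[:540]
B=cv2.resize(B,(260,540)) if False else B
H=540;C=np.zeros((H,A.shape[1]+250,3),np.uint8);C[:,:A.shape[1]]=A
B=crop(im,340,180,80,110,3);C[:330,A.shape[1]:A.shape[1]+240]=B;cv2.imwrite("pics/crop0.png",C)
E
```

```text
[ 84. 187.] 1255 z pct [0.061 0.07  0.076 0.128]
[366. 199.] 155 z pct [0.04  0.048 0.065 0.07 ]
  flange 0.0475 ((574.4662475585938, -180.32037353515625), (25.787927627563477, 24.365392684936523), 76.5208511352539)
  rib 28 ((591.06787109375, -183.8343963623047), (21.736103057861328, 11.291299819946289), 76.52059936523438)
[461. 195.] 97 z pct [0.206 0.21  0.213 0.215]
[398. 207.] 366 z pct [0.059 0.065 0.089 0.094]
  flange 0.0654 ((566.8626098632812, -280.2794189453125), (39.842041015625, 88.0284652709961), 85.33052825927734)
  rib 58 ((565.7980346679688, -280.1235046386719), (31.383275985717773, 15.784207344055176), 84.24638366699219)
[399. 256.] 754 z pct [0.083 0.089 0.123 0.128]
  flange 0.0888 ((419.6057434082031, -279.6363220214844), (122.02474212646484, 56.01982116699219), 4.296578884124756)
  rib 125 ((419.044677734375, -278.16302490234375), (22.672473907470703, 45.67491912841797), 4.624731540679932)
box z 0.08555097202879267 ((560.7210693359375, 114.7809829711914), (199.55545043945312, 199.81727600097656), 1.2419567108154297)
red 212 knob 37 [0.44447233 0.1631704  0.18571494] [0.13792771 0.14216101 0.18530304 0.19042043]
orange 65
[(array([284.9, 204.2]), array([283, 203,   5,   4,  17], dtype=int32)), (array([282.5, 219.1]), array([279, 214,   8,  11,  48], dtype=int32))]
low in slot [0.56268642 0.11591835 0.03256879]
```

View pics/crop0.png

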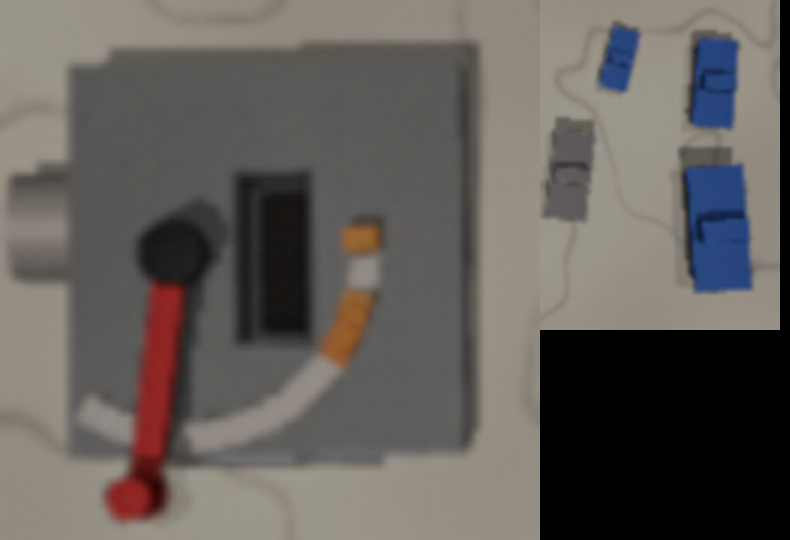

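The crop and the numbers settle it. The middle blue cartridge at (398,207) has a flange of about 91x43 mm at z 0.065 and the rib top at about 0.09, which matches the description; the other two are too small and too large. In the crop the slot runs from (237,172) to (312,343), the pivot is at (175,253), the ramp at (345,330) and the end stop at (361,238). I start moving (raise and turn) and refine the slot position at the same time.

```bash
python3 -m pendant '[[0,0,-0.006,0,0,6.5],[0,0,-0.006,0,0,6.5],[0,0,-0.006,0,0,6.5],[0,0,-0.006,0,0,6.5],[0,0,-0.006,0,0,6.5],[0,0,-0.006,0,0,6.5],[0,0,-0.006,0,0,6.5],[0,0,-0.006,0,0,6.5],[0,0,-0.006,0,0,6.5],[0,0,-0.006,0,0,6.5],[0,0,-0.006,0,0,6.2]]' 0.05 20
cat >> h.py <<'E'
def go(x,y,z,yaw=None):
    from bench import status
    s=status.observe(); R=s["orientation"]; d=R.T@(np.array([x,y,z])-s["tool_pos"])
    a=np.degrees(np.arctan2(R[1,1],R[0,1])); print("t %.2f"%s["time"],"pos",s["tool_pos"].round(4),"yaw %.2f"%a,"tilt",np.degrees(R[:2,2]).round(2),"F",s["ft_force"].round(1),"open",round(s["opening"],4))
    print(" tool move",d.round(4), "turn", None if yaw is None else round(a-yaw,2))
E
python3 - <<'E'
from h import *
go(.566,-.280,.28,-5)
c=load("top0.npz");W=cloud(c);g=cv2.cvtColor(c["pixels"],cv2.COLOR_BGR2GRAY);s=load("side0.npz")
z=W[...,2];v,u=np.mgrid[:400,:640]
# slot mouth: dark region in top view
m=(u>262)&(u<280)&(v>190)&(v<226)&(g<np.median(g[175:190,250:290])*.7)
print("slot dark",rect(c,m,.085),m.sum())
cr=lambda x,y:(225+x/6-.5+1/12,165+y/6-.5+1/12)
print("slot eye",ray(c,[cr(274.5,257.5)],.085),"edges",ray(c,[cr(237,172),cr(312,172),cr(237,343),cr(312,343)],.085).round(4)[:,:2].tolist())
hub=(u>246)&(u<262)&(v>198)&(v<216)&(g<45); print("hub",hub.sum(),np.nanmedian(z[hub]),rect(c,hub,np.nanmedian(z[hub])))
# box edges by straight z mask: fit
b=(u>230)&(u<310)&(v>165)&(v<250)&(abs(z-.0855)<.006)
for nm,pt in(("box corners",cv2.boxPoints(rect(c,b,.085))),): print(nm,pt.round(1).tolist())
for nm,p,h in(("ramp lo",(333,360),.093),("ramp hi",(358,292),.101),("stop lo",(361,252),.1),("stop hi",(361,225),.1)):
    P=ray(c,[cr(*p)],h)[0]; d=P[:2]-[.5598,.1548]; print(nm,P.round(4),"r",np.hypot(*d).round(4),"turn",round(np.arctan2(-d[1],-d[0])-.0217,3))
# side check of rib
hs=cv2.cvtColor(s["pixels"],cv2.COLOR_BGR2HSV);Ws=cloud(s)
bl=(hs[...,0]>100)&(hs[...,0]<125)&(hs[...,1]>130)&(abs(Ws[...,0]-.566)<.05)&(abs(Ws[...,1]+.28)<.05)
t=bl&(Ws[...,2]>.083); print("side rib",t.sum(),np.nanmean(Ws[t],0), "all",np.nanmean(Ws[bl],0))
bs=(abs(Ws[...,0]-.56)<.12)&(abs(Ws[...,1]-.115)<.12)&(abs(Ws[...,2]-.085)<.005); print("side box",rect(s,bs,.085))
E
```

```text
time: 1.02
tool_pos: [0.2624, 0.5943, 0.2802]
orientation: [[0.093, 0.996, -0.001], [0.996, -0.093, -0.001], [-0.001, -0.001, -1.0]]
ft_force: [-0.1, 0.5, -0.1]
opening: 0.0502
grip_force: 0.0
t 1.02 pos [0.2624 0.5943 0.2802] yaw -5.34 tilt [-0.04 -0.07] F [-0.1  0.5 -0.1] open 0.0502
 tool move [-0.8422  0.3837  0.001 ] turn -0.34
slot dark ((560.6835327148438, 111.47093200683594), (82.38279724121094, 36.526187896728516), 0.9225852489471436) 364
slot eye [[0.56061986 0.11042392 0.085     ]] edges [[0.6039, 0.1302], [0.6043, 0.0921], [0.5171, 0.1286], [0.5175, 0.0907]]
hub 120 0.14263757123248255 ((558.332275390625, 150.76058959960938), (36.66450500488281, 32.65141677856445), 50.96537399291992)
box corners [[458.79998779296875, 212.5], [463.1000061035156, 12.699999809265137], [662.5999755859375, 17.100000381469727], [658.2999877929688, 216.8000030517578]]
ramp lo [0.509  0.0793 0.093 ] r 0.091 turn 0.956
ramp hi [0.543  0.0667 0.101 ] r 0.0897 turn 1.361
stop lo [0.5631 0.0656 0.1   ] r 0.0893 turn 1.586
stop hi [0.5766 0.0658 0.1   ] r 0.0906 turn 1.736
side rib 78 [ 0.56337013 -0.28693427  0.08921913] all [ 0.55155198 -0.28779403  0.06108977]
side box ((558.5121459960938, 110.88164520263672), (206.7725067138672, 206.9650115966797), 1.7301430702209473)
```

```bash
python3 -m pendant '[[-0.0366,0.0167,0,0,0,0],[-0.0366,0.0167,0,0,0,0],[-0.0366,0.0167,0,0,0,0],[-0.0366,0.0167,0,0,0,0],[-0.0366,0.0167,0,0,0,0],[-0.0366,0.0167,0,0,0,0],[-0.0366,0.0167,0,0,0,0],[-0.0366,0.0167,0,0,0,0],[-0.0366,0.0167,0,0,0,0],[-0.0366,0.0167,0,0,0,0],[-0.0366,0.0167,0,0,0,0],[-0.0366,0.0167,0,0,0,0]]' >/dev/null
python3 -m pendant '[[-0.0366,0.0167,0,0,0,0],[-0.0366,0.0167,0,0,0,0],[-0.0366,0.0167,0,0,0,0],[-0.0366,0.0167,0,0,0,0],[-0.0366,0.0167,0,0,0,0],[-0.0366,0.0167,0,0,0,0],[-0.0366,0.0167,0,0,0,0],[-0.0366,0.0167,0,0,0,0],[-0.0366,0.0167,0,0,0,0],[-0.0366,0.0167,0,0,0,0],[-0.0366,0.0167,0,0,0,0],[0,0,0,0,0,0]]' >/dev/null
python3 -c "
from h import *
go(.5655,-.281,.12,-5)"
```

```text
t 3.02 pos [ 0.5718 -0.2833  0.2781] yaw -5.31 tilt [-0.15 -0.04] F [-1.4  0.7 -0.8] open 0.0501
 tool move [ 0.0018 -0.0061  0.1581] turn -0.31
```

```bash
python3 -m pendant '[[0.0005,-0.0015,0.0316,0,0,0],[0.0005,-0.0015,0.0316,0,0,0],[0.0005,-0.0015,0.0316,0,0,0],[0.0005,-0.0015,0.0316,0,0,0],[0,0,0.0316,0,0,0],[0,0,0,0,0,0],[0,0,0,0,0,0]]' >/dev/null
python3 -c "
from h import *
from bench import vision
c=vision.capture('side');cv2.imwrite('pics/s1.png',cv2.resize(c['pixels'][190:310,320:480],None,fx=4,fy=4,interpolation=cv2.INTER_CUBIC))
go(.5655,-.281,.068,-5)"
```

```text
t 3.65 pos [ 0.5658 -0.2749  0.1232] yaw -5.01 tilt [-0.01  0.01] F [ 1.8 -0.6  0.4] open 0.0499
 tool move [-0.0061  0.0003  0.0552] turn -0.01
```

View pics/s1.png

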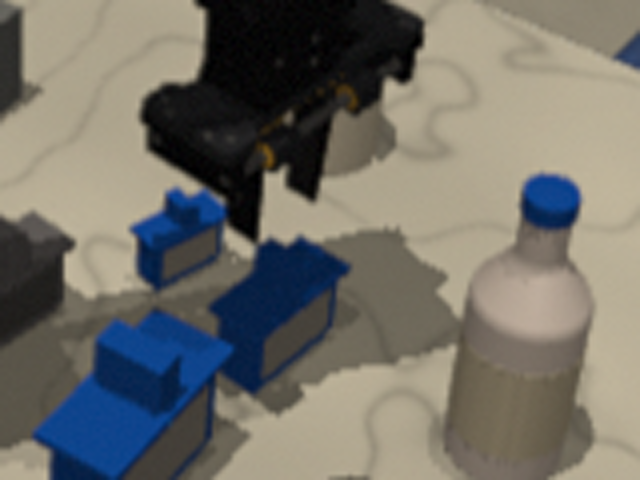

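The fingers (240,205) and (310,180) in the crop straddle the middle blue cartridge's rib, with the neighbours clear. I shift 6 mm, descend and close.

```bash
python3 -m pendant '[[-0.006,0,0.008,0,0,0],[0,0,0.016,0,0,0],[0,0,0.016,0,0,0],[0,0,0.0145,0,0,0],[0,0,0,0,0,0],[0,0,0,0,0,0],[0,0,0,0,0,0]]' >/dev/null
python3 -c "
from h import *
go(.5655,-.281,.0675,-5)"
python3 -m pendant '[[0,0,0,0,0,0],[0,0,0,0,0,0],[0,0,0,0,0,0],[0,0,0,0,0,0],[0,0,0,0,0,0],[0,0,0,0,0,0]]' 0.0 35
```

```text
t 4.23 pos [ 0.566  -0.2817  0.0696] yaw -5.02 tilt [ 0.1  -0.07] F [0.3 0.5 0.4] open 0.0504
 tool move [ 0.0006 -0.0006  0.0021] turn -0.02
time: 4.73
tool_pos: [0.5655, -0.2811, 0.0684]
orientation: [[0.088, 0.996, 0.001], [0.996, -0.088, -0.0], [-0.0, 0.001, -1.0]]
ft_force: [-0.2, 0.1, -1.4]
opening: 0.0156
grip_force: 35.0
```

```bash
python3 -m pendant '[[0,0,-0.012,0,0,0],[0,0,-0.03,0,0,0],[0,0,-0.03,0,0,0],[0,0,-0.03,0,0,0],[0,0,-0.03,0,0,0],[0,0,0,0,0,-3],[0,0,0,0,0,-3],[0,0,0,0,0,0]]' >/dev/null
python3 -c "
from h import *
go(.5607,.1108,.20,1)"
```

```text
t 5.40 pos [ 0.5653 -0.2811  0.2016] yaw 1.03 tilt [ 0.07 -0.05] F [-1.2  0.1 -1.3] open 0.0157
 tool move [0.3919 0.0025 0.0013] turn 0.03
```

```bash
python3 -m pendant '[[0.018,0,0,0,0,0],[0.036,0,0,0,0,0],[0.036,0,0,0,0,0],[0.036,0,0,0,0,0],[0.036,0,0,0,0,0],[0.036,0,0,0,0,0],[0.036,0,0,0,0,0],[0.036,0,0,0,0,0],[0.036,0,0,0,0,0],[0.036,0.0015,0,0,0,0],[0.03,0.001,0,0,0,0],[0.02,0,0,0,0,0]]' >/dev/null
python3 -m pendant '[[0,0,0,0,0,0],[0,0,0,0,0,0],[0,0,0,0,0,0]]' >/dev/null
python3 - <<'E'
from h import *
from bench import vision
c=vision.capture('top');np.savez('top1.npz',**c);s=vision.capture('side');np.savez('side1.npz',**s)
go(.5607,.1108,.20,1)
C=np.zeros((600,800,3),np.uint8)
a=cv2.resize(c['pixels'][150:270,215:325],None,fx=3.6,fy=3.6,interpolation=cv2.INTER_CUBIC);b=cv2.resize(s['pixels'][80:260,210:340],None,fx=3,fy=3,interpolation=cv2.INTER_CUBIC)
C[:a.shape[0],:a.shape[1]]=a;C[:b.shape[0],400:400+b.shape[1]]=b;cv2.imwrite('pics/p1.png',C)
for n,k in(("top",c),("side",s)):
    W=cloud(k);h=cv2.cvtColor(k['pixels'],cv2.COLOR_BGR2HSV)
    m=(h[...,0]>100)&(h[...,0]<125)&(h[...,1]>120)&(abs(W[...,0]-.56)<.08)&(abs(W[...,1]-.11)<.08)&(W[...,2]>.1)
    f=m&(abs(W[...,2]-.196)<.006)
    print(n,m.sum(),np.nanpercentile(W[m],[2,50,98],0).round(4).tolist(),f.sum())
    if f.sum()>20:print(rect(k,f,.196))
E
```

```text
t 6.75 pos [0.5607 0.1101 0.1999] yaw 0.89 tilt [-0.04 -0.02] F [-0.3 -0.1 -2.2] open 0.0157
 tool move [ 0.0007 -0.     -0.0001] turn -0.11
top 0 [nan, nan, nan] 0
side 517 [[0.5133, 0.085, 0.1342], [0.5425, 0.0954, 0.1951], [0.5966, 0.1205, 0.3549]] 214
((555.194091796875, 102.47412872314453), (91.5137939453125, 40.55760192871094), 1.6181799173355103)
  return np.nanmean(a, axis, out=out, keepdims=keepdims)
```

View pics/p1.png

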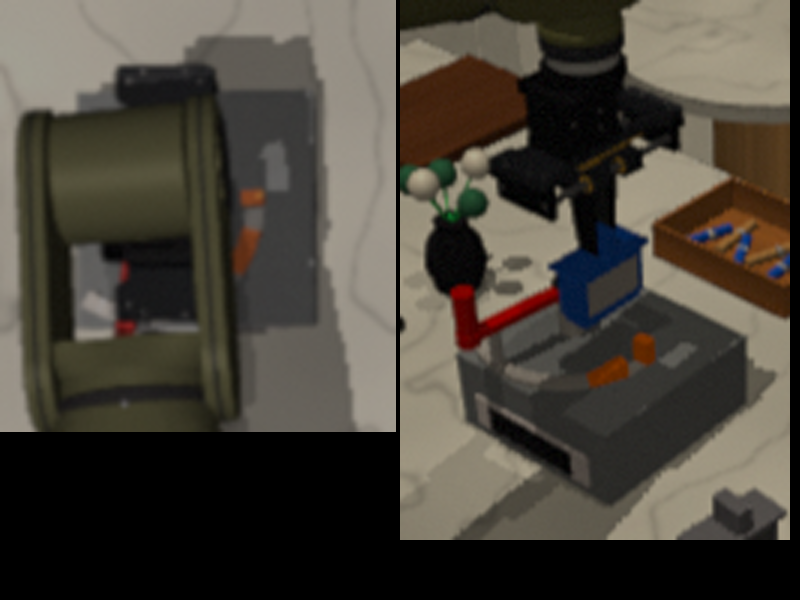

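The side crop shows the cartridge held upright above the slot, about level, with the ramp at (610,370) and the stop at (645,345) unobstructed. I compare flange and box in the same camera with tighter height bands.

Run:
```python
from h import *
s0=load("side0.npz");s1=load("side1.npz");t0=load("top0.npz")
for nm,k,h,c in(("box side",s0,.085,(.56,.113,.12)),("box top",t0,.085,(.56,.113,.12)),("fl side",s1,.1955,(.558,.106,.07)),("cart0 side",s0,.064,(.566,-.281,.055)),("cart0 top",t0,.064,(.566,-.281,.055))):
    W=cloud(k)
    for tol in(.0025,.004):
        m=(abs(W[...,0]-c[0])<c[2])&(abs(W[...,1]-c[1])<c[2])&(abs(W[...,2]-h)<tol)
        r=rect(k,m,h); print(nm,tol,m.sum(),np.round(r[0],1),np.round(r[1],1),round(r[2],2), "medz",np.nanmedian(W[...,2][m]).round(4))
    # long-axis: bounds from border pixels of the point cloud itself
# slot in side0: grey level inside box top
g=cv2.cvtColor(s0["pixels"],cv2.COLOR_BGR2GRAY)
q=proj(s0,[[.5607+a*.043,.1108+b*.019,.085] for a,b in((-1,-1),(1,-1),(1,1),(-1,1))]).round(1);print("slot expected px in side0",q.tolist())
W=cloud(s0); m=(W[...,2]<.078)&(abs(W[...,0]-.561)<.055)&(abs(W[...,1]-.111)<.03); n=np.argwhere(m)[:,::-1]
print("slot depth px",m.sum(),rect(s0,m,.085) if m.sum() else "")
```

```text
box side 0.0025 1606 [559.1 111.9] [204.8 205.8] 1.49 medz 0.0854
box side 0.004 2036 [558.7 111.6] [206.4 205.6] 1.73 medz 0.0856
box top 0.0025 2152 [560.7 114.8] [199.5 199.8] 1.24 medz 0.0852
box top 0.004 2916 [560.7 114.8] [199.6 199.8] 1.24 medz 0.0854
fl side 0.0025 174 [559.4 106.7] [95.7 45.6] 0.39 medz 0.1961
fl side 0.004 228 [558.6 106. ] [97.1 47. ] 0.35 medz 0.1963
cart0 side 0.0025 274 [ 564.6 -283.9] [43.5 94.8] 86.03 medz 0.0641
cart0 side 0.004 324 [ 564.4 -284.2] [44.3 95.2] 86.35 medz 0.0642
cart0 top 0.0025 212 [ 539.4 -280.3] [37.2 40.2] 0.0 medz 0.0644
cart0 top 0.004 291 [ 566.  -281.6] [42.3 91.8] 85.92 medz 0.0646
slot expected px in side0 [[271.6, 204.0], [292.5, 190.5], [283.4, 185.7], [262.4, 198.8]]
slot depth px 167 ((558.944091796875, 106.81063842773438), (83.10456085205078, 33.04680252075195), 1.787723422050476)
```

```bash
python3 -m pendant '[[0.001,0,0.01,0,0,-0.5],[0,0,0.015,0,0,0],[0,0,0.012,0,0,0],[0,0,0.005,0,0,0],[0,0,0.003,0,0,0],[0,0,0.003,0,0,0],[0,0,0,0,0,0],[0,0,0,0,0,0],[0,0,0,0,0,0]]' | grep -E "pos|force"
python3 -m pendant '[[0,0,0.0025,0,0,0],[0,0,0.0025,0,0,0],[0,0,0,0,0,0],[0,0,0,0,0,0]]' | grep -E "pos|force"
```

```text
tool_pos: [0.5615, 0.112, 0.1529]
ft_force: [-0.6, 0.8, -1.7]
grip_force: 35.0
tool_pos: [0.5608, 0.1119, 0.1469]
ft_force: [-0.4, 0.5, -1.6]
grip_force: 35.0
```

```bash
python3 -m pendant '[[0,0,0.002,0,0,0],[0,0,0.002,0,0,0],[0,0,0,0,0,0],[0,0,0,0,0,0]]' | grep -E "pos|force"
python3 -m pendant '[[0,0,0.002,0,0,0],[0,0,0.002,0,0,0],[0,0,0,0,0,0],[0,0,0,0,0,0]]' | grep -E "pos|force"
```

```text
tool_pos: [0.5608, 0.1119, 0.1428]
ft_force: [0.0, 0.6, -1.5]
grip_force: 35.0
tool_pos: [0.5608, 0.1119, 0.1389]
ft_force: [0.6, -0.9, -1.8]
grip_force: 35.0
```

```bash
python3 -m pendant '[[0,0,0.004,0,0,0],[0,0,0.004,0,0,0],[0,0,0.004,0,0,0],[0,0,0,0,0,0],[0,0,0,0,0,0]]' | grep -E "pos|force"
python3 -m pendant '[[0,0,0.004,0,0,0],[0,0,0.004,0,0,0],[0,0,0.004,0,0,0],[0,0,0,0,0,0],[0,0,0,0,0,0]]' | grep -E "pos|force"
python3 -m pendant '[[0,0,0.003,0,0,0],[0,0,0.002,0,0,0],[0,0,0.002,0,0,0],[0,0,0,0,0,0],[0,0,0,0,0,0]]' | grep -E "pos|force"
```

```text
tool_pos: [0.5605, 0.1119, 0.1265]
ft_force: [0.0, 0.5, -1.8]
grip_force: 35.0
tool_pos: [0.5606, 0.1119, 0.1145]
ft_force: [-0.2, 1.0, -1.5]
grip_force: 35.0
tool_pos: [0.5608, 0.1119, 0.108]
ft_force: [-0.2, 0.2, -1.8]
grip_force: 35.0
```

```bash
python3 -m pendant '[[0,0,0.0015,0,0,0],[0,0,0.0015,0,0,0],[0,0,0.0015,0,0,0],[0,0,0,0,0,0],[0,0,0,0,0,0]]' | grep -E "pos|force"
python3 -m pendant '[[0,0,0.0015,0,0,0],[0,0,0.0015,0,0,0],[0,0,0,0,0,0],[0,0,0,0,0,0]]' | grep -E "pos|force"
python3 -m pendant '[[0,0,0.001,0,0,0],[0,0,0.001,0,0,0],[0,0,0,0,0,0],[0,0,0,0,0,0]]' | grep -E "pos|force"
```

```text
tool_pos: [0.5608, 0.1119, 0.1035]
ft_force: [0.7, 0.1, -1.5]
grip_force: 35.0
tool_pos: [0.5613, 0.112, 0.1011]
ft_force: [-0.3, 0.5, 1.3]
grip_force: 35.0
tool_pos: [0.5614, 0.112, 0.0999]
ft_force: [-1.8, -0.1, 4.9]
grip_force: 35.0
```

```bash
for i in 1; do python3 -m pendant '[[0,0,0.001,0,0,0],[0,0,0.001,0,0,0],[0,0,0,0,0,0],[0,0,0,0,0,0]]' | grep -E "pos|force"; done
python3 -m pendant '[[0,0,0.001,0,0,0],[0,0,0,0,0,0],[0,0,0,0,0,0]]' | grep -E "pos|ft_force"
python3 -m pendant '[[0,0,0.001,0,0,0],[0,0,0,0,0,0],[0,0,0,0,0,0]]' | grep -E "pos|ft_force"
```

```text
tool_pos: [0.5614, 0.112, 0.0979]
ft_force: [-1.0, 0.7, 6.3]
grip_force: 35.0
tool_pos: [0.5614, 0.112, 0.097]
ft_force: [-1.8, 0.3, 5.9]
tool_pos: [0.5614, 0.112, 0.096]
ft_force: [-2.7, -0.1, 5.7]
```

```bash
python3 -m pendant '[[0,0,0.001,0,0,0],[0,0,0,0,0,0],[0,0,0,0,0,0]]' | grep -E "pos|ft_force"
python3 -m pendant '[[0,0,0.0007,0,0,0],[0,0,0,0,0,0],[0,0,0,0,0,0]]' | grep -E "pos|ft_force"
python3 -m pendant '[[0,0,0.0007,0,0,0],[0,0,0,0,0,0],[0,0,0,0,0,0]]' | grep -E "pos|ft_force"
```

```text
tool_pos: [0.5614, 0.112, 0.095]
ft_force: [-1.9, 1.0, 5.6]
tool_pos: [0.5616, 0.112, 0.0949]
ft_force: [-2.0, 0.1, 8.8]
tool_pos: [0.5616, 0.112, 0.0949]
ft_force: [-4.6, -0.5, 10.5]
```

Motion stopped at 0.0949 as the force rose, so the cartridge is home. I release it and rise.

```bash
python3 -m pendant '[[0,0,-0.001,0,0,0],[0,0,0,0,0,0],[0,0,0,0,0,0],[0,0,0,0,0,0],[0,0,0,0,0,0]]' 0.04 | grep -E "pos|force|open"
python3 -m pendant '[[0,0,-0.01,0,0,0],[0,0,-0.02,0,0,0],[0,0,-0.035,0,0,0],[0,0,-0.035,0,0,0],[0,0,-0.035,0,0,0],[0,0,-0.02,0,0,0],[0,0,0,0,0,0]]' | grep -E "pos|ft_force"
python3 - <<'E'
from h import *
from bench import vision
s=vision.capture('side');np.savez('side2.npz',**s);k=s
W=cloud(k);h=cv2.cvtColor(k['pixels'],cv2.COLOR_BGR2HSV)
m=(h[...,0]>100)&(h[...,0]<125)&(h[...,1]>120)&(abs(W[...,0]-.56)<.07)&(abs(W[...,1]-.11)<.05)&(W[...,2]>.08)
f=m&(abs(W[...,2]-.091)<.004);print(m.sum(),f.sum(),np.nanmedian(W[...,2][f]),rect(k,f,.091))
red=((h[...,0]<6)|(h[...,0]>174))&(h[...,1]>150)&(abs(W[...,0]-.5)<.12)&(abs(W[...,1]-.15)<.1)
kn=red&(W[...,2]>.178);print("knob side",kn.sum(),np.nanmean(W[kn],0),"top z",np.nanpercentile(W[...,2][red],[50,98]))
t=load("top0.npz");W=cloud(t);h=cv2.cvtColor(t['pixels'],cv2.COLOR_BGR2HSV)
red=((h[...,0]<6)|(h[...,0]>174))&(h[...,1]>120)&(abs(W[...,0]-.45)<.05)&(abs(W[...,1]-.15)<.06)&(W[...,2]>.175)
print("knob top",red.sum(),rect(t,red,.186))
cv2.imwrite('pics/s2.png',cv2.resize(s['pixels'][130:250,215:345],None,fx=5,fy=5,interpolation=cv2.INTER_CUBIC)[:600])
go(.445,.164,.22,1)
E
```

```text
tool_pos: [0.5607, 0.1119, 0.0927]
ft_force: [0.5, 0.0, 0.4]
opening: 0.0387
grip_force: 0.0
tool_pos: [0.5639, 0.1123, 0.2561]
ft_force: [1.6, -0.5, 0.6]
368 193 0.09140216359789155 ((559.1246337890625, 106.06448364257812), (44.40644073486328, 94.44781494140625), 87.87386322021484)
knob side 56 [0.45964102 0.14972758 0.2236581 ] top z [0.14286447 0.3831491 ]
knob top 45 ((442.37823486328125, 165.19464111328125), (19.82114028930664, 17.647687911987305), 45.94902420043945)
t 13.47 pos [0.5627 0.1121 0.2526] yaw 1.48 tilt [0.41 0.04] F [-0.3  0.2 -1.2] open 0.0401
 tool move [ 0.0549 -0.1165  0.0318] turn 0.48
```

View pics/s2.png

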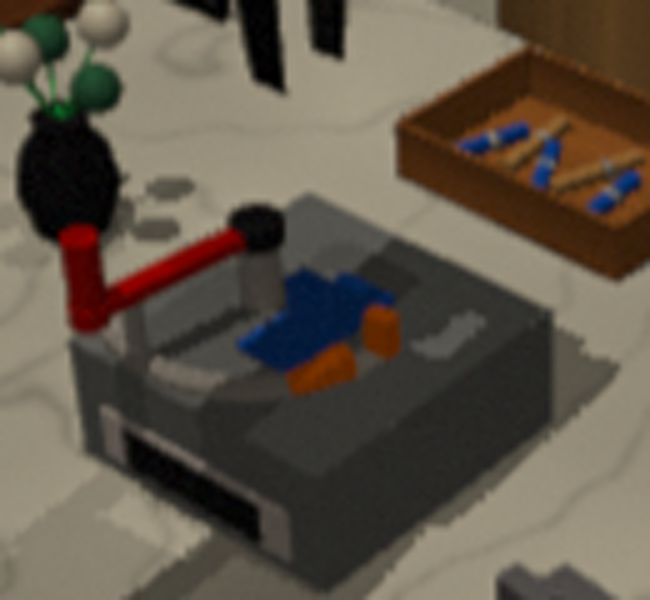

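The side crop shows the cartridge flush in the slot (flange z 0.0914), the knob at (80,240), the ramp at (320,370) and the stop at (380,330). Next I go above the knob and turn the fingers tangential to make a loose cage around it.

```bash
python3 -m pendant '[[0.007,-0.0148,0,0,0,0],[0.014,-0.0297,0,0,0,0],[0.014,-0.0297,0,0,0,0],[0.014,-0.0297,0,0,0,0],[0.007,-0.0148,0,0,0,7],[0,0,0,0,0,7],[0,0,0,0,0,7],[0,0,0,0,0,7],[0,0,0,0,0,7],[0,0,0,0,0,7],[0,0,0,0,0,7],[0,0,0,0,0,7]]' 0.05 >/dev/null
python3 -m pendant '[[0,0,0,0,0,7],[0,0,0,0,0,7],[0,0,0,0,0,7],[0,0,0,0,0,7],[0,0,0,0,0,7],[0,0,0,0,0,5.5],[0,0,0,0,0,0],[0,0,0,0,0,0]]' >/dev/null
python3 - <<'E'
from h import *
from bench import vision
go(.4425,.165,.152,-95)
s=vision.capture('side');h=cv2.cvtColor(s['pixels'],cv2.COLOR_BGR2HSV)
W=cloud(s);red=((h[...,0]<6)|(h[...,0]>174))&(h[...,1]>150)&(abs(W[...,0]-.45)<.06)&(abs(W[...,1]-.16)<.05)&(W[...,2]>.13)
print("knob side",red.sum(),np.nanpercentile(W[red],[50,98],0))
q=red&(abs(W[...,2]-.186)<.004);print(q.sum(),np.nanmean(W[q],0))
E
```

```text
t 15.13 pos [0.4401 0.1646 0.2466] yaw -94.88 tilt [-0.16 -0.04] F [ 0.3  0.3 -0.7] open 0.0499
 tool move [ 0.0026 -0.0006  0.0946] turn 0.12
knob side 261 [[0.44419032 0.15670571 0.14442971]
 [0.50667753 0.16845055 0.41062585]]
36 [0.44041434 0.16191083 0.18601266]
```

```bash
python3 -m pendant '[[0.0013,-0.0003,0.02,0,0,0],[0.0013,-0.0003,0.02,0,0,0],[0,0,0.015,0,0,0],[0,0,0.013,0,0,0],[0,0,0.013,0,0,0],[0,0,0.013,0,0,0],[0,0,0,0,0,0],[0,0,0,0,0,0]]' | grep -E "pos|ft_force"
python3 -m pendant '[[0,0,0,0,0,0],[0,0,0,0,0,0],[0,0,0,0,0,0]]' 0.028 5| grep -E "pos|force|open"
```

```text
tool_pos: [0.4431, 0.1651, 0.1535]
ft_force: [-0.3, -0.4, -1.0]
tool_pos: [0.4442, 0.1654, 0.1554]
ft_force: [-0.2, 0.6, -0.8]
opening: 0.0351
grip_force: 0.0
```

```bash
python3 -m pendant '[[0,0,0,0,0,0],[0.0001,0.004,0,0,0,-2],[0.0002,0.0062,0,0,0,-3],[0.0002,0.0062,0,0,0,-3],[0.0002,0.0062,0,0,0,-3]]' | grep -E "pos|force|open"
python3 -m pendant '[[0.0002,0.0062,0,0,0,-3],[0.0002,0.0062,0,0,0,-3],[0.0002,0.0062,0,0,0,-3],[0.0002,0.0062,0,0,0,-3]]' | grep -E "pos|force|open"
python3 -c "
from h import *
from bench import status
go(.4425,.165,.152)
p=status.observe()['tool_pos'][:2]-[.5598,.1548];print(np.hypot(*p),np.degrees(np.arctan2(-p[1],-p[0])))"
```

```text
tool_pos: [0.4441, 0.1441, 0.155]
ft_force: [-0.2, 7.0, 2.0]
opening: 0.0282
grip_force: 3.8
tool_pos: [0.4489, 0.1203, 0.1552]
ft_force: [-2.8, 8.2, 2.9]
opening: 0.0279
grip_force: 4.1
t 16.85 pos [0.4489 0.1203 0.1552] yaw -71.88 tilt [-0.02  0.3 ] F [-2.8  8.2  2.9] open 0.0279
 tool move [ 0.0078 -0.0445  0.0034] turn None
0.11614943068286601 17.298600999373487
```

```bash
python3 -m pendant '[[0.0002,0.0062,0,0,0,-3],[0.0002,0.0062,0,0,0,-3],[0.0002,0.0062,0,0,0,-3],[0.0002,0.0062,0,0,0,-3],[0.0002,0.0062,0,0,0,-3],[0.0002,0.0062,0,0,0,-3],[0.0002,0.0062,0,0,0,-3],[0.0002,0.0062,0,0,0,-3],[0,0,0,0,0,0]]' | grep -E "pos|force|open"
cat >> h.py <<'E'
def see(cap=True):
    from bench import status,vision
    s=status.observe();p=s["tool_pos"][:2]-[.5598,.1548];R=s["orientation"];th=np.degrees(np.arctan2(-p[1],-p[0]))
    f=R.T@s["ft_force"]
    print("t %.2f"%s["time"],"r %.4f"%np.hypot(*p),"th %.2f"%th,"yaw+90 %.2f"%(90+np.degrees(np.arctan2(R[1,1],R[0,1]))),"z %.4f"%s["tool_pos"][2],"Ftool",f.round(1))
    if not cap:return
    k=vision.capture("side");W=cloud(k);h=cv2.cvtColor(k['pixels'],cv2.COLOR_BGR2HSV)
    q=s["tool_pos"]
    red=((h[...,0]<6)|(h[...,0]>174))&(h[...,1]>150)&(np.hypot(W[...,0]-.5598,W[...,1]-.1548)<.14)&(W[...,2]>.125)&(W[...,2]<.21)
    kn=red&(np.hypot(W[...,0]-q[0],W[...,1]-q[1])<.02);bar=red&(np.hypot(W[...,0]-.5598,W[...,1]-.1548)<.09)
    print("knob n",kn.sum(),"z98",np.nanpercentile(W[...,2][kn],[95,99]).round(4) if kn.sum() else "","bar",bar.sum(),"z",np.nanpercentile(W[...,2][bar],[50,80,90]).round(4) if bar.sum() else "")
    if bar.sum()>10:
        b=np.nanmean(W[bar&(W[...,2]>np.nanpercentile(W[...,2][bar],60))],0)[:2]-[.5585,.152]; print("bar dir world deg %.1f"%np.degrees(np.arctan2(-b[1],-b[0])))
    return k
E
python3 -c "
from h import *
see()"
```

```text
tool_pos: [0.4744, 0.0757, 0.1547]
ft_force: [-0.1, -0.1, -0.4]
opening: 0.0277
grip_force: 0.0
t 17.60 r 0.1164 th 42.80 yaw+90 42.00 z 0.1547 Ftool [-0.1  0.   0.4]
knob n 180 z98 [0.189  0.2048] bar 46 z [0.1412 0.1435 0.1441]
bar dir world deg 42.1
```

```bash
python3 -m pendant '[[0.0001,0.0041,0,0,0,-2],[0.0001,0.0041,0,0,0,-2],[0.0001,0.0041,0,0,0,-2],[0,0.0041,0,0,0,-2]]' | grep -E "ft_force"
python3 -c "
from h import *
see()"
python3 -m pendant '[[0.0001,0.0031,-0.0004,0,0,-1.5],[0,0.0031,-0.0007,0,0,-1.5],[0.0001,0.0031,-0.0007,0,0,-1.5]]' | grep -E "ft_force"
python3 -c "
from h import *
see()"
```

```text
ft_force: [-3.8, 4.7, 3.0]
t 17.98 r 0.1163 th 49.96 yaw+90 50.00 z 0.1544 Ftool [ 1.1 -6.  -3. ]
knob n 162 z98 [0.1882 0.1896] bar 37 z [0.1416 0.1433 0.1438]
bar dir world deg 46.3
ft_force: [-2.5, 2.9, -3.3]
t 18.28 r 0.1167 th 54.37 yaw+90 54.47 z 0.1549 Ftool [ 0.9 -3.7  3.3]
knob n 165 z98 [0.1888 0.202 ] bar 30 z [0.1424 0.1436 0.1447]
bar dir world deg 54.2
```

```bash
python3 -m pendant '[[0.0001,0.0031,-0.0007,0,0,-1.5],[0,0.0031,-0.0008,0,0,-1.5],[0.0001,0.0031,-0.0008,0,0,-1.5]]' | grep -E "ft_force"
python3 -c "
from h import *
see()"
python3 -m pendant '[[0.0001,0.0031,-0.0008,0,0,-1.5],[0,0.0031,-0.0008,0,0,-1.5],[0.0001,0.0031,-0.0008,0,0,-1.5]]' | grep -E "ft_force"
python3 -c "
from h import *
see()"
```

```text
ft_force: [-7.0, 6.9, -3.1]
t 18.58 r 0.1170 th 58.34 yaw+90 58.94 z 0.1564 Ftool [ 2.3 -9.5  3.1]
knob n 145 z98 [0.1886 0.1918] bar 13 z [0.1424 0.1438 0.1443]
bar dir world deg 64.2
ft_force: [-6.4, 4.5, -2.1]
t 18.88 r 0.1169 th 62.84 yaw+90 63.45 z 0.1586 Ftool [ 1.2 -7.7  2.1]
knob n 138 z98 [0.1909 0.1939] bar 18 z [0.143  0.1464 0.147 ]
bar dir world deg 47.2
```

```bash
python3 -m pendant '[[0.0001,0.0031,-0.0008,0,0,-1.5],[0,0.0031,-0.0008,0,0,-1.5],[0.0001,0.0031,-0.0008,0,0,-1.5]]' | grep -E "ft_force"
python3 -c "
from h import *
see()"
python3 -m pendant '[[0.0001,0.0031,-0.0008,0,0,-1.5],[0,0.0031,-0.0008,0,0,-1.5],[0.0001,0.0031,-0.0008,0,0,-1.5]]' | grep -E "ft_force"
python3 -c "
from h import *
see()"
```

```text
ft_force: [-8.3, 5.6, -2.7]
t 19.18 r 0.1168 th 67.13 yaw+90 67.95 z 0.1608 Ftool [ 2.  -9.8  2.8]
knob n 141 z98 [0.1923 0.1963] bar 53 z [0.1454 0.1479 0.1485]
bar dir world deg 58.1
ft_force: [-8.4, 4.4, -2.8]
t 19.48 r 0.1168 th 71.61 yaw+90 72.45 z 0.1630 Ftool [ 1.6 -9.3  2.9]
knob n 136 z98 [0.1942 0.196 ] bar 82 z [0.148  0.1504 0.151 ]
bar dir world deg 64.9
```

```bash
python3 -m pendant '[[0.0001,0.0031,-0.0008,0,0,-1.5],[0,0.0031,-0.0008,0,0,-1.5]]' | grep -E "ft_force"
python3 -c "
from h import *
see()"
python3 -m pendant '[[0,0.0021,-0.0005,0,0,-1],[0,0.0021,-0.0005,0,0,-1]]' | grep -E "ft_force"
python3 -c "
from h import *
see()"
```

```text
ft_force: [-8.9, 4.4, -2.5]
t 19.70 r 0.1168 th 74.52 yaw+90 75.46 z 0.1644 Ftool [ 2.  -9.7  2.6]
knob n 141 z98 [0.1961 0.1981] bar 86 z [0.1501 0.1516 0.1523]
bar dir world deg 69.1
ft_force: [-6.6, 2.9, -4.0]
t 19.92 r 0.1169 th 76.87 yaw+90 77.43 z 0.1656 Ftool [ 1.4 -7.   4. ]
knob n 148 z98 [0.1965 0.1985] bar 93 z [0.1504 0.1524 0.1532]
bar dir world deg 73.7
```

```bash
python3 -m pendant '[[0,0.0018,-0.0003,0,0,-0.9],[0,0.0018,-0.0002,0,0,-0.9]]' | grep -E "ft_force"
python3 -c "
from h import *
see()"
python3 -m pendant '[[0,0.0016,0,0,0,-0.8],[0,0.0016,0,0,0,-0.8]]' | grep -E "ft_force"
python3 -c "
from h import *
see()"
```

```text
ft_force: [-5.2, 2.0, -4.2]
t 20.13 r 0.1171 th 79.05 yaw+90 79.23 z 0.1665 Ftool [ 1.  -5.4  4.2]
knob n 141 z98 [0.1976 0.2014] bar 89 z [0.1506 0.1526 0.1531]
bar dir world deg 74.4
ft_force: [-5.0, 0.5, -3.3]
t 20.35 r 0.1174 th 81.11 yaw+90 80.89 z 0.1672 Ftool [-0.3 -5.   3.3]
knob n 144 z98 [0.1979 0.2028] bar 98 z [0.1502 0.1522 0.1533]
bar dir world deg 77.4
```

```bash
python3 -m pendant '[[0,0.0016,0,0,0,-0.8],[0,0.0010,0.0005,0,0,-0.5]]' | grep -E "ft_force"
python3 -c "
from h import *
see()"
python3 -m pendant '[[0,0.0012,0.0005,0,0,-0.6],[0,0.0008,0.0005,0,0,-0.4]]' | grep -E "ft_force"
python3 -c "
from h import *
see()"
```

```text
ft_force: [0.6, 0.1, -0.3]
t 20.57 r 0.1176 th 83.88 yaw+90 82.21 z 0.1693 Ftool [0.2 0.5 0.3]
knob n 158 z98 [0.1898 0.1923] bar 121 z [0.1423 0.1448 0.1458]
bar dir world deg 81.2
ft_force: [-0.5, -0.4, -0.5]
t 20.78 r 0.1176 th 84.73 yaw+90 83.21 z 0.1684 Ftool [-0.4 -0.4  0.5]
knob n 140 z98 [0.1817 0.184 ] bar 112 z [0.135  0.1374 0.1382]
bar dir world deg 81.0
```

The knob and bar dropped about 6 mm below track height, so the handle is in the notch with no force on the tool. I open and lift straight up.

```bash
python3 -m pendant '[[0,0,0,0,0,0],[0,0,0,0,0,0],[0,0,0,0,0,0]]' 0.045 | grep -E "pos|ft_force|open"
python3 -m pendant '[[0,0,-0.01,0,0,0],[0,0,-0.02,0,0,0],[0,0,-0.025,0,0,0],[0,0,-0.025,0,0,0],[0.0,0,-0.02,0,0,0],[-0.02,0,0,0,0,0],[-0.03,0,0,0,0,0],[-0.03,0,0,0,0,0],[-0.02,0,0,0,0,0],[0,0,0,0,0,0],[0,0,0,0,0,0]]' | grep -E "pos|ft_force"
python3 - <<'E'
from h import *
from bench import vision
k=see()
W=cloud(k);h=cv2.cvtColor(k['pixels'],cv2.COLOR_BGR2HSV)
red=((h[...,0]<6)|(h[...,0]>174))&(h[...,1]>150)&(np.hypot(W[...,0]-.5598,W[...,1]-.1548)<.14)&(W[...,2]>.12)&(W[...,2]<.21)
m=red&(W[...,2]>np.nanpercentile(W[...,2][red],95)-.003)&(np.hypot(W[...,0]-.5598,W[...,1]-.1548)>.1);p=np.nanmean(W[m],0);print("knob top",m.sum(),p)
d=p[:2]+[.0016,.0029]-[.5598,.1548];print("turn",np.arctan2(-d[1],-d[0])-.022,np.hypot(*d))
b=(h[...,0]>100)&(h[...,0]<125)&(h[...,1]>120)&(abs(W[...,0]-.56)<.07)&(abs(W[...,1]-.11)<.05)&(abs(W[...,2]-.091)<.004)
print("flange z",np.nanmedian(W[...,2][b]),rect(k,b,.091))
cv2.imwrite('pics/s3.png',cv2.resize(k['pixels'][100:260,200:400],None,fx=3.7,fy=3.7,interpolation=cv2.INTER_CUBIC))
E
```

```text
tool_pos: [0.5479, 0.0379, 0.1673]
ft_force: [0.0, 0.8, 0.3]
opening: 0.042
tool_pos: [0.5359, -0.0619, 0.2679]
ft_force: [0.4, 1.0, 0.5]
t 22.00 r 0.2181 th 83.71 yaw+90 83.06 z 0.2679 Ftool [ 1.   0.3 -0.5]
knob n 0 z98  bar 112 z [0.1349 0.1368 0.1375]
bar dir world deg 82.2
knob top 26 [0.54373588 0.0343215  0.18129775]
turn 1.4263946224099662 0.11846481973193766
flange z 0.09142723722264233 ((539.1610107421875, 107.11668395996094), (54.66816329956055, 42.81682586669922), 4.222799301147461)
```

View pics/s3.png

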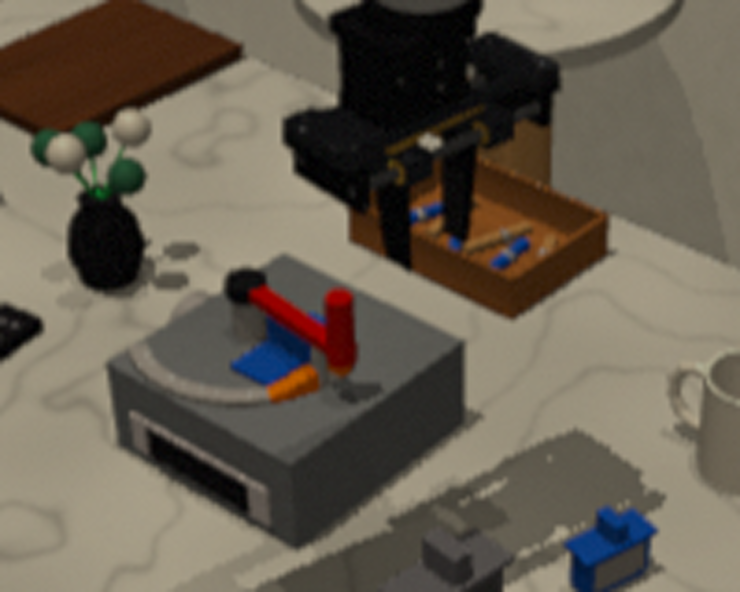

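The picture shows the red handle across the cartridge behind the orange ramp, with the knob at (340,300) down in the notch, the flange flush and the gripper clear. I hand in.

```bash
python3 -c "
from bench import r
print(r.hand_in())"
```

```text
the job is handed in; nothing more can be done
None
```

The job is handed in: by camera the blue cartridge sits flush in the slot and the red handle is down in the notch at about 1.43 rad, with the gripper open and clear. No verdict came back.

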